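Slide the sample tray along the rail into the corner pocket

TASK

With the fingertips, push the small shallow sample tray flat against the long rail of the colour-check jig while it is still well short of the corner pocket, then slide it along the rail into the pocket until it is fully home, flush against both the rail and the end stop, and leave it there. Keep the tray flat on the jig's plate, never lifting or tipping it, and leave the mixing cup, the jar and the spray can where they stand.

Things in the scene. Friction and masses are not known exactly. Their poses are not given: they have to be found in the camera images.
- jig: Fixed colour-check jig: flat black plate 200 (x) x 360 (y) x 10 mm, a straight steel rail along its far edge. Place and yaw vary. Origin: centre of the plate's underside, on the bench; x across the plate to the rail, y along the rail to the pocket's end stop, z up. Rail 20 mm wide, inner face at x = +75 mm, top 16 mm above the plate's top.
- pocket: Aluminium corner pocket fixed on the jig, at a varying place along the rail; axes as the jig's. Origin: where the centre of the tray's underside lies when fully home, on the plate's top (10 mm above the bench). Rail's inner face at x = +30 mm, end stop's face at y = +40 mm. Stop 16 mm thick, 16 mm high; above the rail its clamp and black knob reach 35 mm above the plate's top.
- tray: Loose shallow aluminium tray 60 (x) x 80 (y) x 14 mm, about 0.15 kg, white painted floor. Rim 6 mm thick; recess 48 x 68 mm, 10 mm deep, floor 4 mm thick: closed fingertips fit in and can push the rim from inside. Origin: centre of its underside; z up. Starts flat on the plate, off the rail, short of the pocket, turned up to 0.4 rad from the jig. Its long side goes along the rail.
- pocket_mouth (a point): Point on the plate midway across the open mouth of the pocket, which faces -y (pocket axes): 2 mm off the pocket origin in -x and 5 mm in -y. The pocket is 64 mm wide here, between the rail and a lip parallel to it (10 mm thick, 16 mm high, 45 mm long up to the end stop): 4 mm wider than the tray.
- cup: Open white plastic mixing cup, 68 mm across, 62 mm high, standing on the bench beside the jig. Origin: centre of its underside. Leave alone.
- jar: Closed glass jar, 64 mm across, 60 mm high, standing on the bench beside the jig. Origin: centre of its underside. Leave alone.
- spray: Spray can, 60 mm across, 165 mm high, standing on the bench beyond the jig's right end. Origin: centre of its underside. Leave alone.
Not all that is in view belongs to the job. Of the things like the tray, leave any that is pink or turquoise; of the rest the larger one is meant.

How it is judged:
On the way:
1. the tray lies flush against the rail (within 3 mm, turned under 0.06 rad) with its centre still more than 50 mm short of home (x of tray in the frame of pocket between -0.003 and 0.003 m and angle between the x axis of tray and the x axis of pocket, either way round below 0.06 rad and y of tray in the frame of pocket below -0.05 m), for 0.2 s.
At the end, for the whole second after the job is handed in: The tray lies at rest and flat on the plate in the corner pocket, within 3 mm of touching the rail and within 3 mm of touching the end stop, turned less than 0.06 rad from the rail; cup, jar and spray can stand upright within 30 mm of where they were (x of tray in the frame of pocket between -0.003 and 0.003 m and angle between the x axis of tray and the x axis of pocket, either way round below 0.06 rad and y of tray in the frame of pocket between -0.003 and 0.003 m and z of tray in the frame of pocket between -0.003 and 0.003 m and angle between tray's own z axis and vertical below 0.05 rad and linear speed of tray below 0.01 m/s and distance of each of cup, jar, spray from where it was at the start of the episode below 0.03 m and angle between each of cup, jar, spray's own z axis and vertical below 0.2 rad).
It fails at once if the tray is lifted more than 7 mm off the plate (z of tray in the frame of jig above 0.017 m).
It fails at once if the tray is tipped more than 0.25 rad (angle between tray's own z axis and vertical above 0.25 rad).
It fails at once if the tray is more than 12 mm off the rail while its centre is within 50 mm of home along the rail (not slid along the rail) (y of tray in the frame of pocket above -0.05 m and x of tray in the frame of pocket below -0.012 m).
It fails at once if the cup, the jar or the spray can is pushed more than 30 mm or knocked over (distance of any of cup, jar, spray from where it was at the start of the episode above 0.03 m or angle between any of cup, jar, spray's own z axis and vertical above 0.4 rad).
It also fails if it takes over 38 s, if anything falls off the work surface, if the arm or the gripper's body presses on something with over 40 N, if the wrist force passes 120 N, or if a joint passes its speed limit or range.

ROBOT

A 6-joint arm with a two-finger parallel gripper is mounted at the origin on the work surface. World frame = base frame: x ahead of the robot, y to its left, z up, the work surface at z = 0. Lengths are in m, angles in rad, forces in N, time in s.
With the tool pointing down it reaches from about 0.375 to 0.825 m from the base axis. Payload 5.5 kg.
Tool frame: the origin (TCP) lies on the centre line of the jaws, within the pads' length; the fingertips stand 22 mm ahead of it and the grasp point (between the pads) lies 3 mm ahead of it; y points along the fingers, x is the direction in which the jaws open and shut, and the axes are right-handed (so a half turn about y gives the same grasp; the last joint's range is limited). The gripper opens to 85 mm and grips with 20 to 120 N. Pads are 22 mm wide; open, the fingers measure 114 mm over their backs; the gripper's body (76 mm by 85 mm) begins 54 mm behind the grasp point. The pads swing forward as they close: fully open they stand 13 mm farther back than shut.
Start: joints at [1.207, 0.314, -0.047, 1.21, 0, 1.571], TCP at [0.213, 0.561, 0.253] pointing down, gripper open.
Joint ranges: [-2.67, 2.67], [-0.69, 1.73], [-1.03, 1.25], [-2.08, 2.16], [-1.42, 1.45], [-3.14, 3.14]. Speed limits (rad/s): [2.39, 2.39, 3.01, 3.14, 3.14, 3.14].

INTERFACE

Orientations are given as a rotation vector (axis times angle).
In Python, from workcell import monitor, get_image, order, boxes_of, masks_of gives the robot as it stands. The module is installed in compiled form; this text tells all that it offers.
- The arm moves only by the tool arm_command, never from a script. Its argument "targets" is text: rows parted by semicolons, each of 6 numbers parted by spaces: the shift along the tool's x, y, z each as a share of 100 cm, from -1 to 1, then the turn, a rotation vector about the tool's x, y, z each as a share of 0.5 rad, from -1 to 1. In form: tx ty tz ax ay az; .... A call has 1 to 12 rows; each row is the pose to reach, as a shift and turn from the pose commanded when the call began, along the tool's axes at that moment; what a row does not reach only later rows make up. A row lasts 1/12 s, in which the tool goes at most 41.7 mm and 7.16 degrees, less where a joint would pass 70% of its speed; a pose out of reach is approached as far as the arm can. A call with a number of a shift or a turn outside -1 to 1 is refused whole. A call with a gripper value outside its range is refused whole. "grip" is the opening, from 0 (shut) to 1 (fully open), set as the call begins (left out, the last holds). The fingers move at their own pace and stop on an object; the grip force is fixed at half the most. Time passes only in rows, so rows that repeat a pose let the fingers close. It gives the time, the measured TCP pose, the force and the opening at its end, in the units of the state.
- monitor.read_state(): the state, without advancing time (a new reading comes with each control period).
- get_image(name): name is "scene" or "side" or "wrist"; returns a dict with "pixels" (480x640x3 uint8, red, green, blue), "intrinsics" (3x3 intrinsics, pixels), "camera_from_world" (4x4, takes a point from world to camera coordinates). Camera axes: x right, y down, z forward; pixel columns grow to the right and rows downward; lengths in m; the calibration is good to about 2 mm. The wrist camera is an equidistant fisheye: a pixel r from the principal point sees the ray r / f radians off the axis. A picture is of the moment at which its call begins. There is no depth.
- order.sign_off(): hands the job in, once; it reports no verdict.
Trained networks look in the newest picture that a camera, given by its name, has taken for a name from the list of things; names that differ only in an ending like _2 or _b are one class to them, and where a whole thing is asked for, a point or a joint stands for the part that bears it (a point fixed in the world has none). Each returns a list of dicts, best first, with "conf" (0 to 1); they miss things now and then, are a little off and sometimes report something else, mostly with a low value. They report only what shows in the picture. A call takes as long as a camera call. They do not tell look-alikes from the thing itself.
- boxes_of(target, camera): "bbox" ([centre column, centre row, width, height] in pixels, round what is visible of it).
- masks_of(target, camera): "mask" (480x640 bool, what is visible of it) and "bbox" ([centre column, centre row, width, height] in pixels, round what is visible of it).
The state is a dict: "time_s": time; "qpos": joint angles; "joint_velocities": joint speeds; "joint_efforts": joint torques, N m; "tool_pos": TCP position; "orientation": TCP orientation; "force": force on the tool from outside, world axes, zero at the start; "torque": the same for the moment, N m; "finger_gap": finger opening in m.
Only numpy, scipy, OpenCV 4.12 (cv2) and the standard library are available. Lean on these libraries where they do the work, as an engineer would, in place of code of your own. Each camera call takes 0.05 s, during which the arm holds its last target.

## Working session

There is one attempt and no reset: what is moved stays moved. The work goes in short steps, Python scripts to look and compute and a tool call to move; the robot and the scene stay as the last step left them, time stands still between calls to the robot, and variables do not carry over. Pictures are saved under pics/ and viewed, and the job is handed in when it is done.

Besides the shell and the picture viewer there is one more tool, called after ">>>" as name(argument=value, ...) on one line, values as JSON. arm_command: Moves the arm, as the interface text tells. Its arguments: {"type":"object","properties":{"targets":{"type":"string"},"grip":{"type":"number"}},"required":["targets"]}

```bash
mkdir -p pics; cat > h.py <<'E'
import numpy as np, cv2
from workcell import monitor, get_image, order, boxes_of, masks_of
def snap(n,f):
    d=get_image(n); cv2.imwrite('pics/'+f,cv2.cvtColor(d['pixels'],cv2.COLOR_RGB2BGR))
    np.savez('pics/'+f+'.npz',K=d['intrinsics'],T=d['camera_from_world'],p=d['pixels']); return d
def ray2z(K,T,uv,z,fish=False):
    uv=np.atleast_2d(uv).astype(float)
    x=(uv[:,0]-K[0][2])/K[0][0]; y=(uv[:,1]-K[1][2])/K[1][1]
    if fish:
        r=np.hypot(x,y)+1e-12; D=np.c_[x/r*np.sin(r),y/r*np.sin(r),np.cos(r)]
    else: D=np.c_[x,y,np.ones(len(x))]
    R=T[:3,:3];c=-R.T@T[:3,3]; W=D@R
    return c+W*((z-c[2])/W[:,2])[:,None]
def proj(K,T,P):
    P=np.atleast_2d(P); C=P@T[:3,:3].T+T[:3,3]; q=C@np.array(K).T; return q[:,:2]/q[:,2:]
def load(f):
    d=np.load('pics/'+f+'.npz'); return d['K'],d['T']
E
python3 - <<'E'
from h import *
for n in ['scene','side','wrist']:
    d=snap(n,n+'0.png'); print(n,d['intrinsics'],d['camera_from_world'])
    for t in ['tray','pocket','jig']:
        print(t,[(round(b['conf'],2),np.round(b['bbox'])) for b in boxes_of(t,n)])
s=monitor.read_state(); print(s)
E
```

```text
scene [[434.02453659   0.         316.05776897]
 [  0.         434.02453659 242.72457348]
 [  0.           0.           1.        ]] [[-0.169226    0.98553414  0.00922104  0.12762564]
 [ 0.83678965  0.14861562 -0.52696914 -0.48264943]
 [-0.52071647 -0.08146081 -0.84983439  1.24050547]
 [ 0.          0.          0.          1.        ]]
tray [(0.63, array([266., 217.,  45.,  32.])), (0.62, array([261., 320.,  46.,  40.])), (0.61, array([177., 270.,  35.,  26.]))]
pocket [(0.88, array([389., 233.,  34.,  32.]))]
jig [(0.58, array([322., 225., 168.,  79.]))]
side [[456.45490004   0.         324.74270504]
 [  0.         456.45490004 242.15281315]
 [  0.           0.           1.        ]] [[ 0.93009626 -0.36704773 -0.0140326  -0.57195456]
 [-0.28227461 -0.68979264 -0.6667137   0.18043604]
 [ 0.23503616  0.62406896 -0.74518181  1.05704584]
 [ 0.          0.          0.          1.        ]]
tray [(0.91, array([322., 292.,  34.,  30.])), (0.79, array([406., 325.,  24.,  32.])), (0.62, array([365., 345.,  36.,  27.])), (0.59, array([400., 257.,  37.,  35.]))]
pocket [(0.76, array([282., 213
[... 529 characters left out ...]
0.83, array([136., 456.,  50.,  41.]))]
{'time_s': 0.6, 'qpos': array([ 1.20698130e+00,  3.13505544e-01, -4.71102575e-02,  1.21019822e+00,
       -2.36229264e-05,  1.57078788e+00]), 'joint_velocities': array([ 0.00154117,  0.00010542,  0.00053815, -0.00027237,  0.00107581,
       -0.0001313 ]), 'joint_efforts': array([ 4.61623658e-04, -5.39138675e+01,  3.39894497e+01,  1.79095885e-03,
       -3.73027160e-05, -5.80370184e-06]), 'tool_pos': array([0.21350889, 0.56071661, 0.25329166]), 'orientation': array([-1.35966122, -0.93716921,  0.93717112]), 'force': array([ 0.20878897, -0.46572089,  0.24041101]), 'torque': array([ 0.04887881,  0.00758312, -0.00204224]), 'finger_gap': 0.08518940803952349}
```

View images.

View pics/scene0.png

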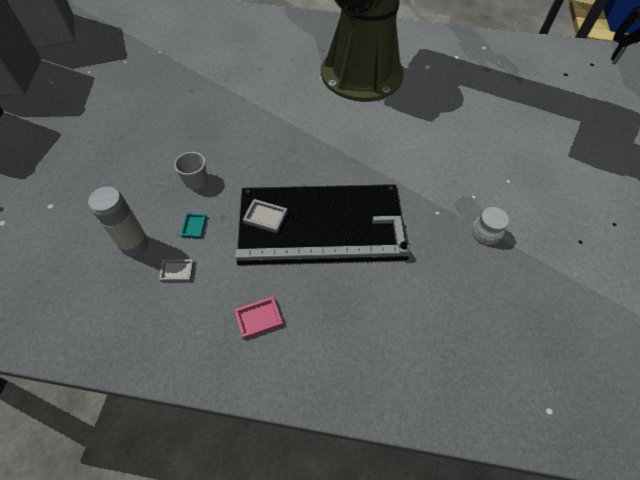

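View pics/side0.png

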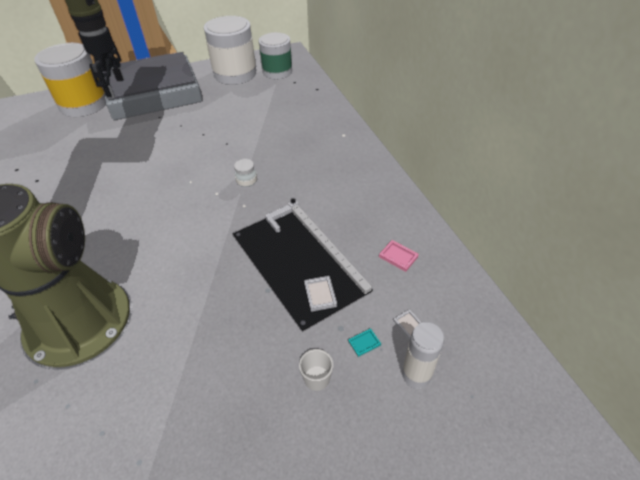

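```bash
python3 - <<'E'
from h import *
s=np.load('pics/scene0.png.npz')['p'];s=s[170:345,140:440]
cv2.imwrite('pics/sc0.png',cv2.cvtColor(cv2.resize(s,None,fx=2.6,fy=2.6,interpolation=2),4))
s=np.load('pics/side0.png.npz')['p'];s=s[180:370,210:440]
cv2.imwrite('pics/si0.png',cv2.cvtColor(cv2.resize(s,None,fx=3,fy=3,interpolation=2),4))
from scipy.spatial.transform import Rotation as R
print(R.from_rotvec(monitor.read_state()['orientation']).as_matrix().round(3))
E
```

```text
[[ 0.356  0.    -0.935]
 [ 0.935 -0.     0.356]
 [-0.    -1.    -0.   ]]
```

View pics/sc0.png

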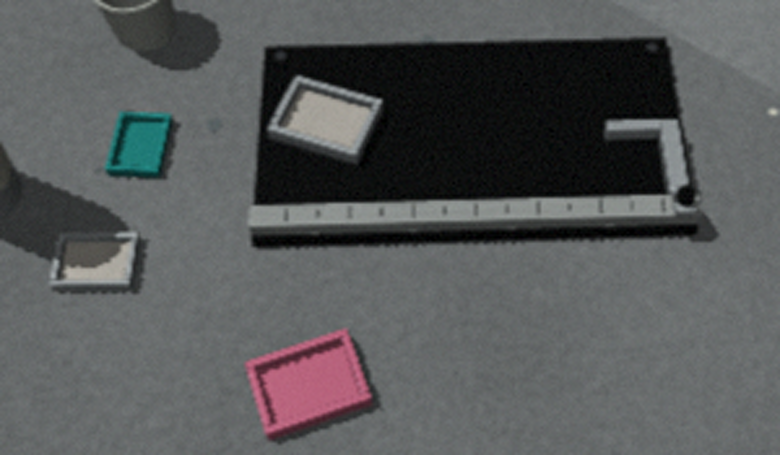

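View pics/si0.png

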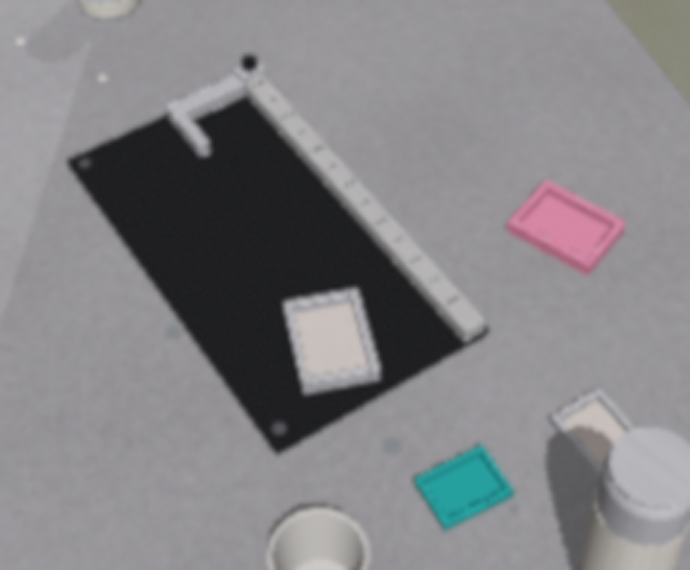

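```bash
cat > fit.py <<'E'
from h import *
from scipy.optimize import least_squares
def sc(u,v): return ((u+.5)/2.6-.5+140,(v+.5)/2.6-.5+170)
def si(u,v): return ((u+.5)/3-.5+210,(v+.5)/3-.5+180)
A=load('scene0.png');B=load('side0.png')
def tf(p,P):
    c,s=np.cos(p[2]),np.sin(p[2]);P=np.array(P,float)
    return np.c_[p[0]+c*P[:,0]-s*P[:,1],p[1]+s*P[:,0]+c*P[:,1],P[:,2]]
def fit(obs,x0):
    f=lambda p:np.concatenate([(proj(*cam,tf(p,[P for P,_ in o]))-[q for _,q in o]).ravel() for cam,o in obs])
    r=least_squares(f,x0,loss='soft_l1');return r.x,f(r.x).reshape(-1,2)
if __name__=='__main__':
    js=[((-.1,-.18,.01),sc(266,46)),((-.1,.18,.01),sc(667,40)),((.1,-.18,0),sc(254,246)),((.1,.18,0),sc(697,235))]
    jd=[((-.1,-.18,.01),si(277,454)),((-.1,.18,.01),si(68,160)),((.1,-.18,.01),si(488,330))]
    for o in ([(A,js)],[(B,jd)],[(A,js),(B,jd)]):
        x,r=fit(o,[.6,-.05,0]);print('jig',x.round(4),r.round(1).tolist())
    J=x
    ts=[((-.03,-.04,.024),sc(299,77)),((-.03,.04,.024),sc(383,97)),((.03,.04,.024),sc(359,162)),((.03,-.04,.024),sc(268,127))]
    td=[((-.03,-.04,.024),si(304,394)),((-.03,.04,.024),si(283,299)),((.03,.04,.024),si(358,288)),((.03,-.04,.024),si(381,379))]
    for o in ([(A,ts)],[(B,td)],[(A,ts),(B,td)]):
        x,r=fit(o,[.6,-.15,.0]);print('tray',x.round(4),r.round(1).tolist())
        c,s=np.cos(J[2]),np.sin(J[2]);d=x[:2]-J[:2];print(' in jig',c*d[0]+s*d[1],-s*d[0]+c*d[1],x[2]-J[2])
    # lip near end, top, z=.026 ; stop outer
    for nm,q in(('lipfree',(605,135)),('stopout_nr',(680,121))): 
        w=ray2z(*A,sc(*q),.026)[0];d=w[:2]-J[:2];print(nm,w.round(4),c*d[0]+s*d[1],-s*d[0]+c*d[1])
    for nm,q in(('lipfree inner',(211,150)),('stopoutcorner',(168,108))): 
        w=ray2z(*B,si(*q),.026)[0];d=w[:2]-J[:2];print(nm,w.round(4),c*d[0]+s*d[1],-s*d[0]+c*d[1])
E
python3 fit.py
```

```text
jig [ 0.5301 -0.0271  0.2026] [[-0.0, -0.4], [0.2, -1.1], [-0.3, 0.4], [0.1, 0.5]]
jig [ 0.5317 -0.0304  0.2049] [[-0.2, -0.3], [-0.6, -0.1], [1.0, 0.3]]
jig [ 0.5308 -0.0279  0.2037] [[-0.5, -0.1], [-0.3, -1.0], [-0.7, 0.7], [-0.2, 0.6], [-1.1, -1.1], [-1.1, -0.7], [0.1, -0.3]]
tray [ 0.5429 -0.1487 -0.1688] [[-0.4, -0.6], [0.6, 1.4], [-0.4, -2.2], [0.3, 0.8]]
 in jig -0.012633884088164205 -0.12069753888157343 -0.3725401698768134
tray [ 0.542  -0.1563 -0.164 ] [[-0.2, -1.5], [0.5, 2.6], [-0.0, 1.9], [-0.2, -1.3]]
 in jig -0.014996504484932602 -0.1279934695236837 -0.36776508400298324
tray [ 0.5435 -0.15   -0.1679] [[-1.1, -0.5], [-0.1, 1.6], [-1.1, -2.1], [-0.3, 1.0], [-0.6, -3.9], [0.2, 0.4], [-0.4, -0.2], [-0.7, -3.6]]
 in jig -0.012266423613304708 -0.12207851958131037 -0.37166150915250057
lipfree [0.5237 0.0838 0.026 ] 0.01563926135086462 0.11086559884007943
stopout_nr [0.4984 0.1444 0.026 ] 0.0031415717455746672 0.17534065607290933
lipfree inner [0.5171 0.0726 0.026 ] 0.006860718891627768 0.10125611518467047
stopoutcorner [0.497  0.1374 0.026 ] 0.00031031344791120075 0.16875362318582332
```

```bash
python3 - <<'E'
from fit import *
ts=[sc(299,77),sc(383,97),sc(359,162),sc(268,127)]; td=[si(304,394),si(283,299),si(358,288),si(381,379)]
for c,q in((A,ts),(B,td)):
    w=ray2z(*c,q,.024)[:,:2];print(w.round(4).tolist(),np.linalg.norm(w-np.roll(w,-1,0),axis=1).round(4))
E
```

```text
[[0.5082, -0.1817], [0.5164, -0.1063], [0.5845, -0.1121], [0.5637, -0.1944]] [0.0758 0.0684 0.0849 0.0569]
[[0.5049, -0.1948], [0.5206, -0.1042], [0.5804, -0.1165], [0.5641, -0.2042]] [0.092  0.061  0.0892 0.0599]
```

```bash
cat > mv.py <<'E'
import sys; from h import *
from scipy.spatial.transform import Rotation as R
J=np.array([.5308,-.0279,.2037])
def j2w(x,y):
    c,s=np.cos(J[2]),np.sin(J[2]);return np.array([J[0]+c*x-s*y,J[1]+s*x+c*y])
def w2j(w):
    c,s=np.cos(J[2]),np.sin(J[2]);d=np.array(w[:2])-J[:2];return np.array([c*d[0]+s*d[1],-s*d[0]+c*d[1]])
def Rt(h): return np.array([[np.cos(h),0,-np.sin(h)],[np.sin(h),0,np.cos(h)],[0,-1,0]])
def row(p,h):
    s=monitor.read_state();M=R.from_rotvec(s['orientation']).as_matrix()
    d=M.T@(np.array(p)-s['tool_pos']);r=R.from_matrix(M.T@Rt(h)).as_rotvec()/.5
    return d.round(4),r.round(3)
E
python3 - <<'E'
from mv import *
print(row([.53,-.13,.22],.2037))
from fit import *
print('spray',ray2z(*A,(133,252),0),'cup',ray2z(*A,(196,190),0),'jar',ray2z(*A,(488,240),0))
E
```

```text
(array([-0.5329,  0.0333, -0.5416]), array([ 0.   ,  2.007, -0.   ]))
spray [[ 0.67302621 -0.40910049  0.        ]] cup [[ 0.48832135 -0.33000463  0.        ]] jar [[0.50948992 0.33889451 0.        ]]
```

>>> arm_command(targets="-0.533 0.033 -0.542 0 1 0;-0.533 0.033 -0.542 0 1 0;-0.533 0.033 -0.542 0 1 0;-0.533 0.033 -0.542 0 1 0;-0.533 0.033 -0.542 0 1 0;-0.533 0.033 -0.542 0 1 0;-0.533 0.033 -0.542 0 1 0;-0.533 0.033 -0.542 0 1 0;-0.533 0.033 -0.542 0 1 0;-0.533 0.033 -0.542 0 1 0;-0.533 0.033 -0.542 0 1 0;-0.533 0.033 -0.542 0 1 0", grip=0)

```text
time_s: 1.6
tool_pos: [0.4222, 0.1047, 0.232]
orientation: [-1.499, -0.554, 0.552]
force: [1.0, 0.9, -0.7]
finger_gap: 0.0004
```

```bash
python3 - <<'E'
from mv import *
print(row([.53,-.13,.22],.2037),monitor.read_state())
E
```

```text
(array([-0.0706,  0.012 , -0.2485]), array([0.   , 1.007, 0.002])) {'time_s': 1.6, 'qpos': array([ 2.43074780e-01,  1.32988463e-02, -4.54957754e-01,  1.10132976e+00,
        1.04151522e-04,  1.10678662e+00]), 'joint_velocities': array([-1.14531683,  0.15895384,  0.10975045, -0.05660436,  0.00331418,
       -1.13385153]), 'joint_efforts': array([  6.71053201, -36.56951666,  31.4448595 ,   0.74219255,
        -0.08605438,   1.18319962]), 'tool_pos': array([0.42223578, 0.10473837, 0.23197163]), 'orientation': array([-1.49909898, -0.55420063,  0.55226065]), 'force': array([ 0.96236215,  0.87567215, -0.72119546]), 'torque': array([-0.01802326, -0.03261035,  0.05848099]), 'finger_gap': 0.00035640247263173737}
```

>>> arm_command(targets="-0.07 0.012 -0.245 0 1 0;-0.07 0.012 -0.245 0 1 0;-0.07 0.012 -0.245 0 1 0;-0.07 0.012 -0.245 0 1 0;-0.07 0.012 -0.245 0 1 0;-0.07 0.012 -0.245 0 1 0;-0.07 0.012 -0.245 0 1 0;-0.07 0.012 -0.245 0 1 0;-0.07 0.012 -0.245 0 1 0;-0.07 0.012 -0.245 0 1 0")

```text
time_s: 2.43
tool_pos: [0.527, -0.1239, 0.2196]
orientation: [-1.564, -0.163, 0.164]
force: [0.3, 0.6, -0.2]
finger_gap: 0.0001
```

```bash
python3 - <<'E'
from mv import *
d=snap('wrist','w1.png'); s=monitor.read_state();print(s['tool_pos'],s['qpos'],s['force'])
T=d['camera_from_world'];print(-T[:3,:3].T@T[:3,3])
E
```

```text
[ 0.52708271 -0.12368158  0.21976941] [-2.30682759e-01  2.20170610e-01 -2.47288886e-01  1.10370174e+00
  3.49801289e-04  1.13147710e+00] [-0.73927559 -0.05200266 -0.28904675]
[ 0.51275872 -0.05434695  0.33940813]
```

View pics/w1.png

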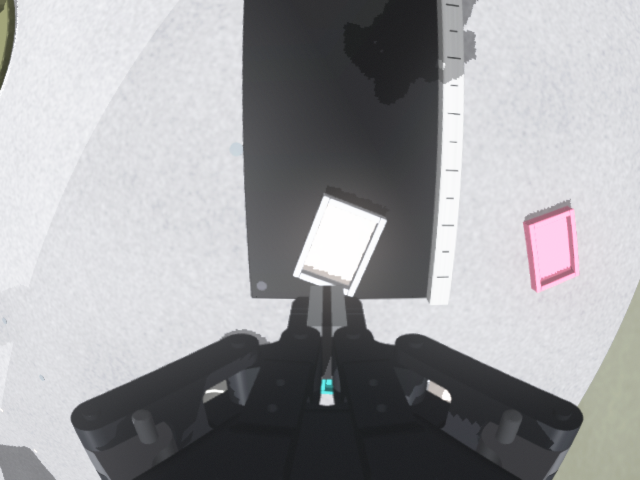

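```bash
python3 - <<'E'
from mv import *
K,T=load('w1.png')
s=np.load('pics/w1.png.npz')['p'][170:310,230:470]
cv2.imwrite('pics/w1c.png',cv2.cvtColor(cv2.resize(s,None,fx=3.2,fy=3.2,interpolation=2),4))
w=ray2z(K,T,[(327,193),(386,216),(353,293),(294,276)],.024,True)[:,:2]
print(w,np.linalg.norm(w-np.roll(w,-1,0),axis=1),w.mean(0),w2j(w.mean(0)))
e=w[1]-w[2]+w[0]-w[3];print(np.arctan2(-e[0],e[1])-J[2])
w=ray2z(K,T,[(250,297),(243,100)],.01,True);print('plate',[w2j(x) for x in w])
w=ray2z(K,T,[(428,303),(437,100),(448,303)],.026,True);print('rail',[w2j(x) for x in w])
E
```

```text
[[ 0.52400998 -0.10473002]
 [ 0.5788309  -0.11365834]
 [ 0.56719122 -0.19128135]
 [ 0.51031565 -0.18582071]] [0.05554321 0.07849085 0.05713711 0.08223889] [ 0.54508694 -0.14887261] [-0.0104805  -0.12136164]
-0.36198555467522164
plate [array([-0.09789086, -0.17946112]), array([-0.09684325,  0.00848037])]
rail [array([ 0.07550528, -0.17806465]), array([0.07103697, 0.00938822]), array([ 0.09615365, -0.17874755])]
```

View pics/w1c.png

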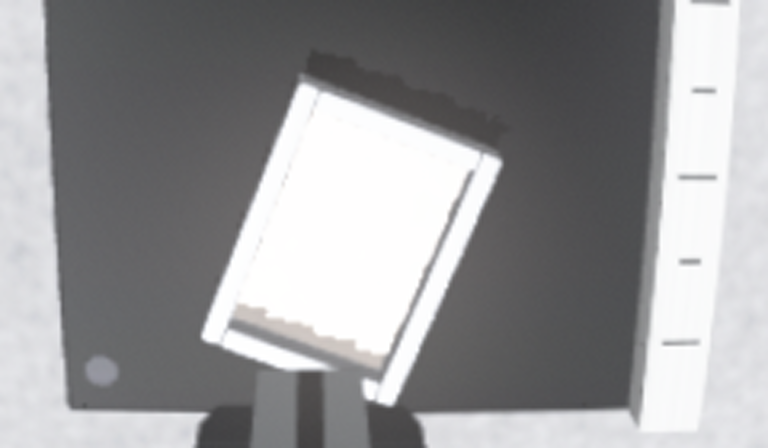

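```bash
python3 - <<'E'
from mv import *
p=j2w(-.0158,-.1327);print(p,row([*p,.065],J[2]),monitor.read_state()['joint_velocities'].round(3))
E
```

```text
[ 0.54217111 -0.16105265] (array([ 0.007 ,  0.1547, -0.0398]), array([-0.001,  0.01 , -0.   ])) [ 0.008 -0.004 -0.    -0.001 -0.004 -0.002]
```

>>> arm_command(targets="0.007 0.04 -0.04 0 0 0;0.007 0.08 -0.04 0 0 0;0.007 0.115 -0.04 0 0 0;0.007 0.14 -0.04 0 0 0;0.007 0.155 -0.04 0 0 0;0.007 0.155 -0.04 0 0 0;0.007 0.155 -0.04 0 0 0;0.007 0.155 -0.04 0 0 0")

```text
time_s: 3.15
tool_pos: [0.5438, -0.1622, 0.0663]
orientation: [-1.565, -0.165, 0.162]
force: [0.3, -0.4, -1.0]
finger_gap: 0.0
```

```bash
python3 - <<'E'
from mv import *
d=snap('wrist','w2.png');snap('side','s2.png');s=np.load('pics/s2.png.npz')['p'][180:370,210:440]
cv2.imwrite('pics/s2c.png',cv2.cvtColor(cv2.resize(s,None,fx=3,fy=3,interpolation=2),4))
s=monitor.read_state();print(s['tool_pos'],s['force'],w2j(s['tool_pos']))
E
```

```text
[ 0.54429659 -0.16270705  0.06673863] [0.0822765 0.0170958 1.0579208] [-0.01405314 -0.13475017]
```

View pics/w2.png

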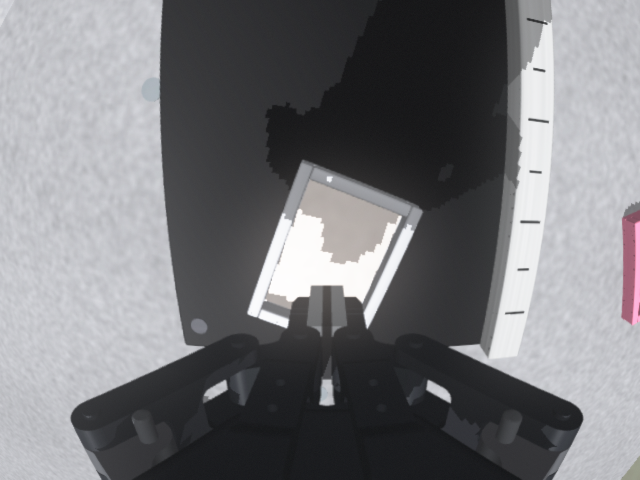

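View pics/s2c.png

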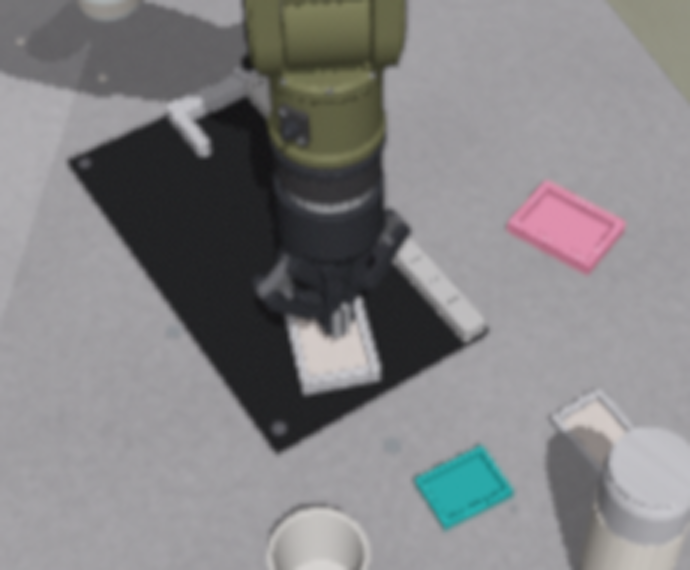

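>>> arm_command(targets="0 0.007 0 0 0 0;0 0.014 0 0 0 0;0 0.021 0 0 0 0;0 0.026 0 0 0 0;0 0.028 0 0 0 0;0 0.028 0 0 0 0;0 0.028 0 0 0 0")

```text
time_s: 3.83
tool_pos: [0.5424, -0.1628, 0.0362]
orientation: [-1.564, -0.162, 0.163]
force: [-0.6, -0.4, -0.6]
finger_gap: -0.0002
```

```bash
python3 - <<'E'
from mv import *
d=snap('wrist','w3.png');
s=monitor.read_state();print(s['tool_pos'],s['force'],w2j(s['tool_pos']))
E
```

```text
[ 0.5425344  -0.16280686  0.03625216] [-0.8162067  -0.55821644 -0.28790743] [-0.01579909 -0.13449143]
```

View pics/w3.png

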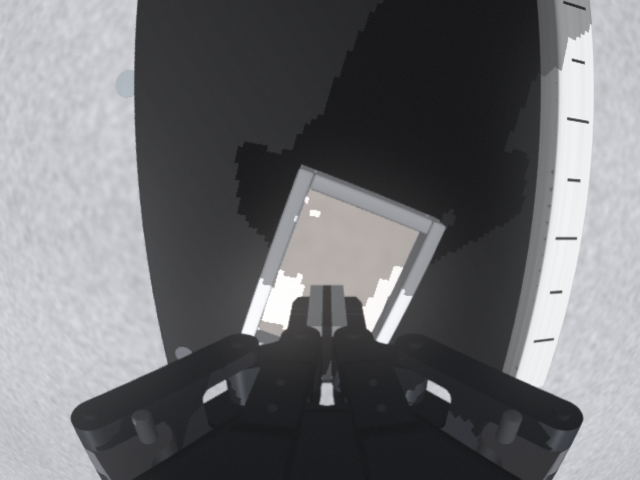

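>>> arm_command(targets="0.005 -0.002 0 0 0 0;0.01 -0.002 0 0 0 0;0.015 -0.002 0 0 0 0;0.02 -0.002 0 0 0 0;0.025 -0.002 0 0 0 0;0.03 -0.002 0 0 0 0;0.035 -0.002 0 0 0 0;0.04 -0.002 0 0 0 0;0.045 -0.002 0 0 0 0;0.05 -0.002 0 0 0 0;0.05 -0.002 0 0 0 0")

```text
time_s: 4.8
tool_pos: [0.5925, -0.1528, 0.0397]
orientation: [-1.566, -0.163, 0.163]
force: [-3.8, -0.6, 10.8]
finger_gap: 0.0001
```

```bash
cat > look.py <<'E'
from mv import *
d=snap('wrist',sys.argv[1])
s=monitor.read_state();print(s['tool_pos'],s['force'],w2j(s['tool_pos']))
E
python3 look.py w4.png
```

```text
[ 0.59219089 -0.15276777  0.0396209 ] [-5.15649992 -0.6172945   9.62910503] [ 0.0348616  -0.13470513]
```

View pics/w4.png

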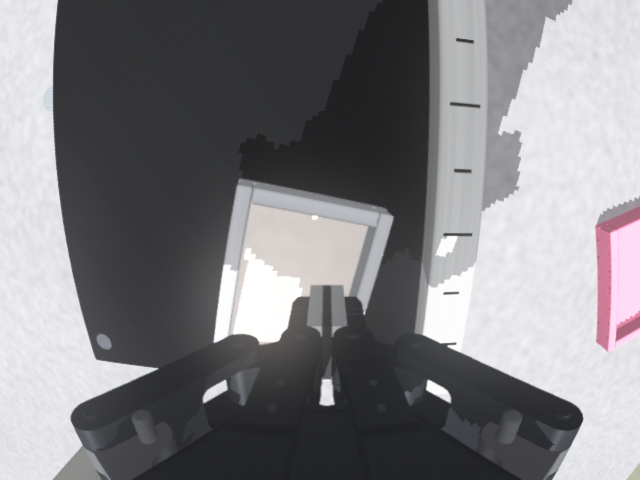

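```bash
python3 - <<'E'
from mv import *
for n in('side','scene'):
    d=snap(n,n+'4.png')['pixels']
    o=(250,230) if n=='side' else(210,180)
    s=d[o[1]:o[1]+110,o[0]:o[0]+150]
    cv2.imwrite('pics/%s4c.png'%n,cv2.cvtColor(cv2.resize(s,None,fx=5,fy=5,interpolation=2),4))
s=monitor.read_state();print(s['tool_pos'],s['force'],s['torque'])
E
```

```text
[ 0.59166444 -0.15272913  0.03948892] [-5.85682391  0.36462505 10.3265306 ] [-0.13370581  1.17101989  0.01674144]
```

View pics/side4c.png

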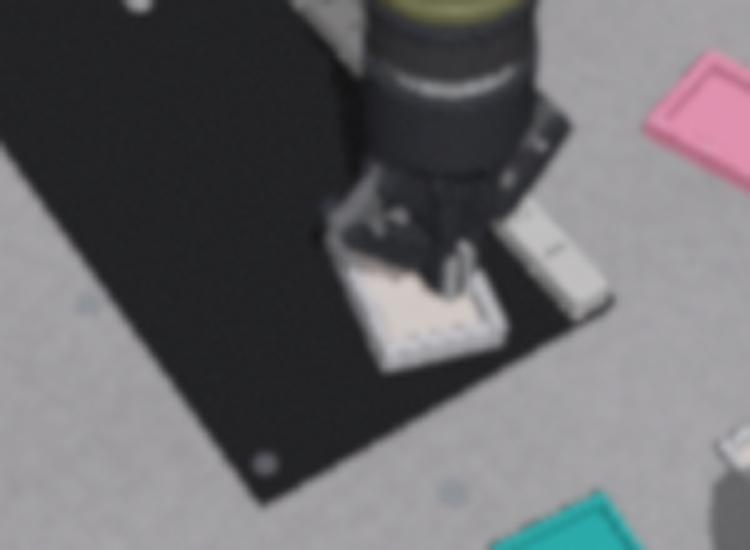

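View pics/scene4c.png

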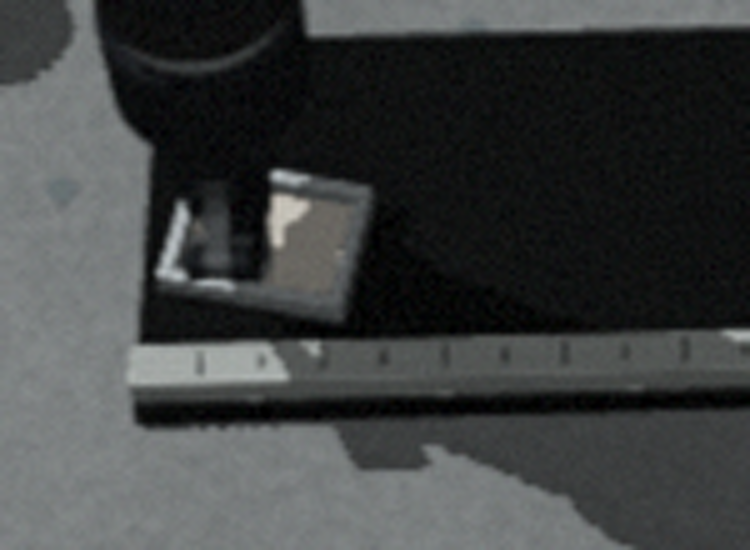

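>>> arm_command(targets="-0.004 0 0 0 0 0;-0.004 0 0 0 0 0;-0.004 0 0 0 0 0")

```text
time_s: 5.2
tool_pos: [0.5887, -0.1534, 0.0391]
orientation: [-1.565, -0.164, 0.162]
force: [-0.1, 0.4, 4.6]
finger_gap: -0.0003
```

```bash
python3 look.py w5.png
```

```text
[ 0.58867828 -0.15338677  0.03908927] [ 0.20998908 -0.27315017  4.42917675] [ 0.03129639 -0.13460075]
```

>>> arm_command(targets="0 -0.003 0 0 0 0;0 -0.003 0 0 0 0;0 -0.003 0 0 0 0")

```text
time_s: 5.5
tool_pos: [0.5876, -0.1532, 0.0414]
orientation: [-1.564, -0.162, 0.163]
force: [-0.3, -0.1, 0.6]
finger_gap: 0.0003
```

>>> arm_command(targets="0.005 0 0 0 0 0;0.007 0 0 0 0 0;0.009 0 0 0 0 0;0.009 0 0 0 0 0")

```text
time_s: 5.83
tool_pos: [0.5969, -0.1513, 0.0414]
orientation: [-1.565, -0.163, 0.163]
force: [-0.8, 0.2, -0.5]
finger_gap: 0.0002
```

```bash
python3 look.py w6.png
```

```text
[ 0.59675555 -0.15135703  0.04140376] [-0.53950117 -0.69069501  0.23233094] [ 0.03961726 -0.13424696]
```

View pics/w6.png

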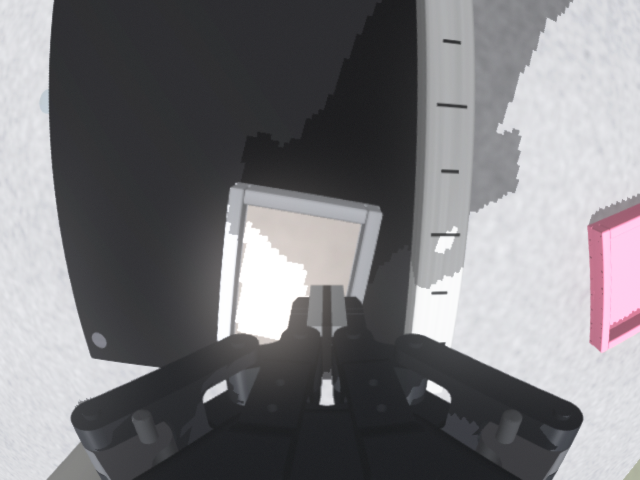

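>>> arm_command(targets="0.003 0 0 0 0 0;0.006 0 0 0 0 0;0.009 0 0 0 0 0;0.012 0 0 0 0 0;0.012 0 0 0 0 0")

```text
time_s: 6.3
tool_pos: [0.6092, -0.1489, 0.0417]
orientation: [-1.565, -0.163, 0.162]
force: [-0.4, 0.9, -0.1]
finger_gap: 0.0002
```

```bash
python3 look.py w7.png
```

```text
[ 0.60893691 -0.14900317  0.04172849] [-0.65750657 -0.31463264  0.16801654] [ 0.05202295 -0.13440598]
```

View pics/w7.png

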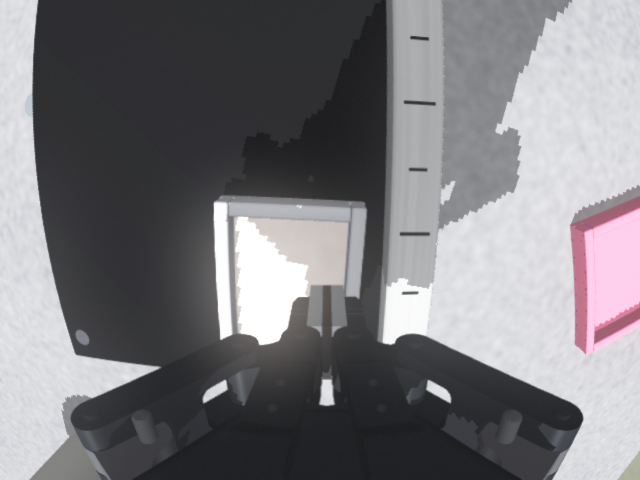

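>>> arm_command(targets="0.002 0 0 0 0 0;0.004 0 0 0 0 0;0.006 0 0 0 0 0;0.008 0 0 0 0 0;0.008 0 0 0 0 0")

```text
time_s: 6.77
tool_pos: [0.6166, -0.1473, 0.0417]
orientation: [-1.565, -0.163, 0.162]
force: [-0.5, -0.2, -0.6]
finger_gap: 0.0003
```

>>> arm_command(targets="0.001 0 0 0 0 0;0.002 0 0 0 0 0;0.002 0 0 0 0 0")

```text
time_s: 7.02
tool_pos: [0.6182, -0.147, 0.0416]
orientation: [-1.565, -0.163, 0.162]
force: [0.1, -0.2, 0.1]
finger_gap: 0.0
```

```bash
python3 look.py w8.png
```

```text
[ 0.61824417 -0.14698941  0.04162584] [-1.02004394 -0.16221836 -0.02795668] [ 0.06154515 -0.13431666]
```

View pics/w8.png

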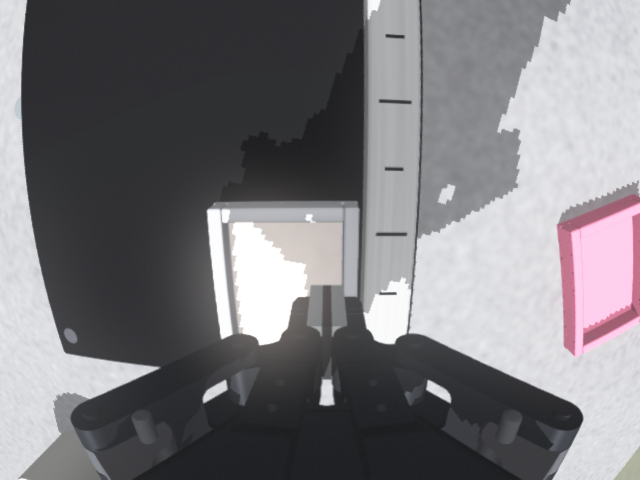

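Almost touching the rail; the gap is a few pixels at (360,230). I continue until the force shows contact.

>>> arm_command(targets="0.001 0 0 0 0 0;0.002 0 0 0 0 0;0.002 0 0 0 0 0")

```text
time_s: 7.32
tool_pos: [0.6202, -0.1465, 0.0416]
orientation: [-1.565, -0.163, 0.162]
force: [-1.0, -0.2, 0.2]
finger_gap: 0.0002
```

>>> arm_command(targets="0.001 0 0 0 0 0;0.002 0 0 0 0 0;0.002 0 0 0 0 0")

```text
time_s: 7.57
tool_pos: [0.6206, -0.1464, 0.0415]
orientation: [-1.565, -0.16, 0.164]
force: [-6.6, -1.0, 4.6]
finger_gap: -0.0003
```

```bash
python3 look.py w9.png
```

```text
[ 0.62059181 -0.14638002  0.04148434] [-5.1650587  -0.29076899  4.19334012] [ 0.06396752 -0.13419479]
```

View pics/w9.png

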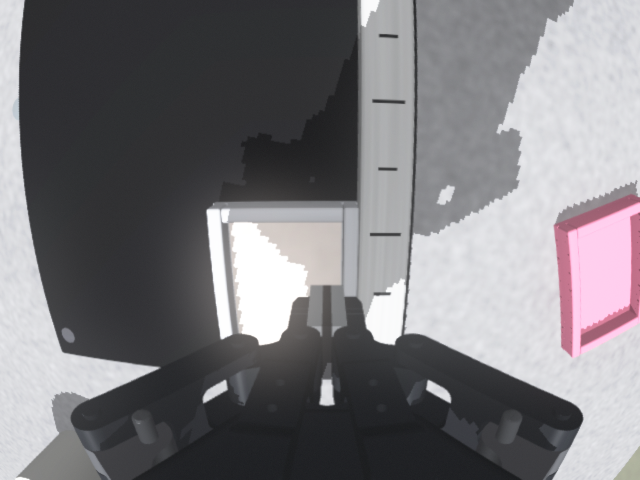

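```bash
python3 - <<'E'
from mv import *
K,T=load('w9.png')
for p in ray2z(K,T,[(208,206),(357,203)],.024,True): print('tray far corners',w2j(p))
for p in ray2z(K,T,[(359,200),(358,50),(359,2)],.026,True): print('rail inner',w2j(p))
M=R.from_rotvec(monitor.read_state()['orientation']).as_matrix();print('heading',np.arctan2(M[1,0],M[0,0]),M.round(3).tolist())
p=j2w(.063,.05);print(row([*p,.0415],J[2]))
E
```

```text
tray far corners [ 0.01820005 -0.09042257]
tray far corners [ 0.07581677 -0.08942521]
rail inner [ 0.07637077 -0.08790165]
rail inner [ 0.07539943 -0.03242883]
rail inner [ 0.07583677 -0.01335225]
heading 0.20671884051633244 [[0.979, -0.003, -0.205], [0.205, -0.001, 0.979], [-0.003, -1.0, -0.0]]
(array([-0.0004, -0.    ,  0.1842]), array([ 0.   ,  0.006, -0.006]))
```

>>> arm_command(targets="0 0 0.005 0 0 0;0 0 0.01 0 0 0;0 0 0.016 0 0 0;0 0 0.022 0 0 0;0 0 0.028 0 0 0;0 0 0.034 0 0 0;0 0 0.04 0 0 0;0 0 0.046 0 0 0;0 0 0.052 0 0 0;0 0 0.058 0 0 0;0 0 0.064 0 0 0;0 0 0.064 0 0 0")

```text
time_s: 8.62
tool_pos: [0.6074, -0.0832, 0.0411]
orientation: [-1.565, -0.161, 0.165]
force: [-3.7, -1.5, 0.5]
finger_gap: -0.0
```

```bash
python3 look.py w10.png
```

```text
[ 0.60735803 -0.08325984  0.0410804 ] [-5.12818826 -0.26019011  0.61082768] [ 0.0637762  -0.06970251]
```

View pics/w10.png

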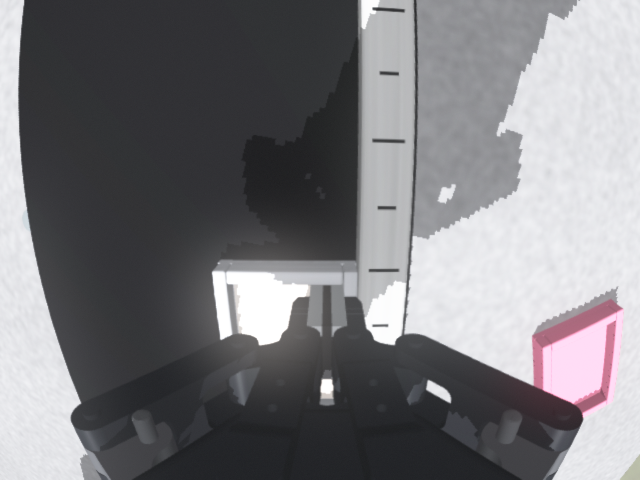

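>>> arm_command(targets="0 0 0.006 0 0 0;0 0 0.012 0 0 0;0 0 0.018 0 0 0;0 0 0.024 0 0 0;0 0 0.03 0 0 0;0 0 0.036 0 0 0;0 0 0.042 0 0 0;0 0 0.048 0 0 0;0 0 0.054 0 0 0;0 0 0.06 0 0 0;0 0 0.066 0 0 0;0 0 0.07 0 0 0")

```text
time_s: 9.67
tool_pos: [0.5932, -0.0159, 0.0411]
orientation: [-1.567, -0.16, 0.164]
force: [-4.3, -4.7, 0.5]
finger_gap: 0.0001
```

```bash
python3 look.py w11.png
```

```text
[ 0.59309637 -0.01521259  0.04111172] [-5.32883554 -2.67167111 -0.07943558] [ 0.06357497 -0.0001771 ]
```

View pics/w11.png

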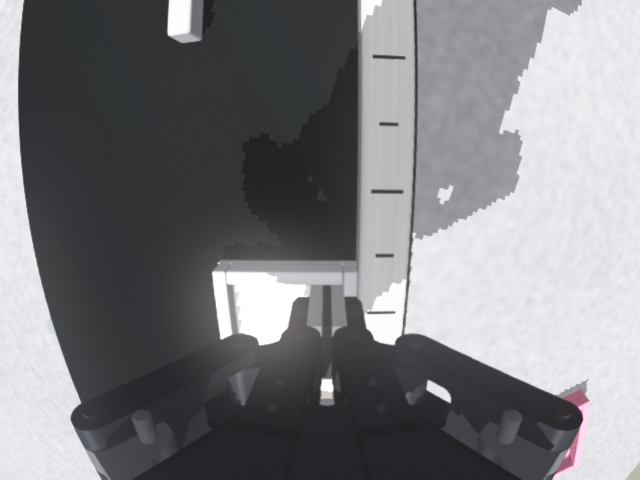

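>>> arm_command(targets="0 0 0.006 0 0 0;0 0 0.012 0 0 0;0 0 0.018 0 0 0;0 0 0.024 0 0 0;0 0 0.03 0 0 0;0 0 0.036 0 0 0;0 0 0.042 0 0 0;0 0 0.048 0 0 0;0 0 0.054 0 0 0;0 0 0.06 0 0 0;0 0 0.066 0 0 0;0 0 0.07 0 0 0")

```text
time_s: 10.72
tool_pos: [0.5788, 0.0527, 0.0411]
orientation: [-1.567, -0.16, 0.164]
force: [-4.6, -5.2, -0.1]
finger_gap: -0.0001
```

```bash
python3 look.py w12.png
```

```text
[0.5786399  0.05334586 0.0410822 ] [-4.73037992 -2.60277159  0.05872339] [0.06328636 0.06988836]
```

View pics/w12.png

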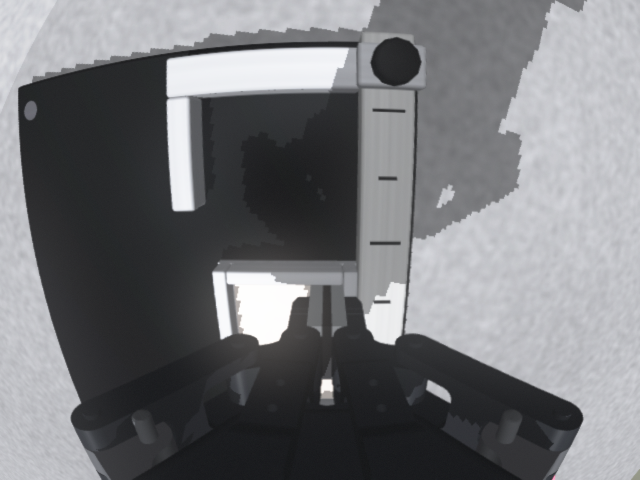

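```bash
python3 - <<'E'
from mv import *
K,T=load('w12.png')
for z,u in((.026,(260,93)),(.024,(285,262)),(.024,(214,264)),(.024,(356,262)),(.026,(201,207))):
    print(z,u,w2j(ray2z(K,T,[u],z,True)[0]))
E
```

```text
0.026 (260, 93) [0.03964212 0.15510393]
0.024 (285, 262) [0.04745057 0.09044045]
0.024 (214, 264) [0.01819587 0.0891706 ]
0.024 (356, 262) [0.0753364 0.0905854]
0.026 (201, 207) [0.01545515 0.11313997]
```

>>> arm_command(targets="0 0 0.006 0 0 0;0 0 0.012 0 0 0;0 0 0.018 0 0 0;0 0 0.024 0 0 0;0 0 0.03 0 0 0;0 0 0.036 0 0 0;0 0 0.042 0 0 0;0 0 0.047 0 0 0;0 0 0.052 0 0 0;0 0 0.055 0 0 0;0 0 0.055 0 0 0")

```text
time_s: 11.68
tool_pos: [0.5674, 0.1069, 0.0411]
orientation: [-1.566, -0.161, 0.165]
force: [-4.6, -3.2, 0.9]
finger_gap: 0.0002
```

```bash
python3 look.py w13.png
```

```text
[0.56741725 0.10691349 0.04107207] [-4.23177867 -2.13460512  0.08781782] [0.06313217 0.12461874]
```

View pics/w13.png

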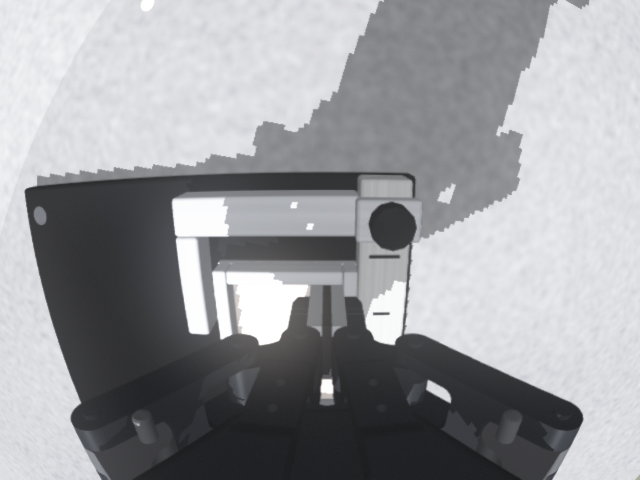

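>>> arm_command(targets="0 0 0.002 0 0 0;0 0 0.004 0 0 0;0 0 0.006 0 0 0;0 0 0.008 0 0 0;0 0 0.009 0 0 0;0 0 0.009 0 0 0")

```text
time_s: 12.23
tool_pos: [0.5657, 0.1152, 0.0411]
orientation: [-1.566, -0.16, 0.164]
force: [-3.8, -4.6, 0.5]
finger_gap: 0.0
```

>>> arm_command(targets="0 0 0.001 0 0 0;0 0 0.002 0 0 0;0 0 0.002 0 0 0")

```text
time_s: 12.48
tool_pos: [0.5654, 0.117, 0.0411]
orientation: [-1.566, -0.16, 0.164]
force: [-4.4, -4.0, 0.6]
finger_gap: -0.0001
```

```bash
python3 look.py w14.png
```

```text
[0.56533277 0.11699533 0.04111348] [-3.62561006 -4.17974437  1.18015173] [0.06313029 0.13491381]
```

View pics/w14.png

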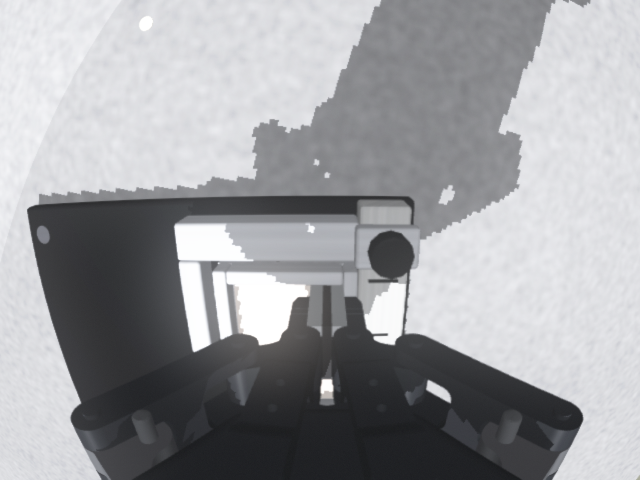

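Tray front edge at row ~263 is nearly against the stop. Continue until the force rises along the rail.

>>> arm_command(targets="0 0 0.001 0 0 0;0 0 0.002 0 0 0;0 0 0.002 0 0 0")

```text
time_s: 12.78
tool_pos: [0.5649, 0.1189, 0.0411]
orientation: [-1.566, -0.16, 0.164]
force: [-5.7, -3.7, 1.1]
finger_gap: -0.0002
```

>>> arm_command(targets="0 0 0.001 0 0 0;0 0 0.002 0 0 0;0 0 0.002 0 0 0")

```text
time_s: 13.03
tool_pos: [0.5645, 0.1209, 0.0411]
orientation: [-1.566, -0.16, 0.164]
force: [-3.5, -4.0, 0.4]
finger_gap: 0.0002
```

>>> arm_command(targets="0 0 0.001 0 0 0;0 0 0.002 0 0 0;0 0 0.002 0 0 0")

```text
time_s: 13.28
tool_pos: [0.5643, 0.1219, 0.0411]
orientation: [-1.569, -0.16, 0.164]
force: [-3.1, -8.6, 1.4]
finger_gap: 0.0002
```

```bash
python3 look.py w15.png; python3 - <<'E'
from mv import *
s=np.load('pics/w15.png.npz')['p'][190:350,170:430]
cv2.imwrite('pics/w15c.png',cv2.cvtColor(cv2.resize(s,None,fx=3,fy=3,interpolation=2),4))
E
```

```text
[0.56432409 0.12187099 0.04109162] [-2.20376807 -7.03039965  1.26867742] [0.06312877 0.13989271]
```

View pics/w15c.png

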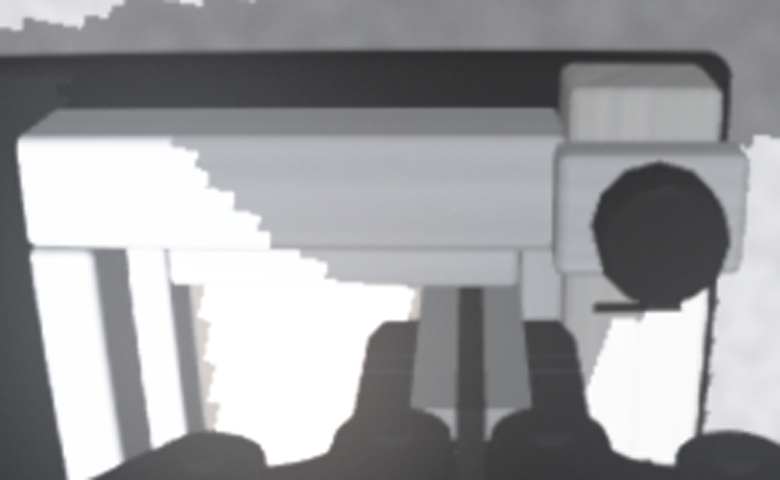

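>>> arm_command(targets="0.0005 0 0.001 0 0 0;0.0005 0 0.0015 0 0 0;0.0005 0 0.0015 0 0 0;0.0005 0 0.0015 0 0 0")

```text
time_s: 13.67
tool_pos: [0.5643, 0.122, 0.0411]
orientation: [-1.571, -0.159, 0.163]
force: [-3.7, -11.6, 1.8]
finger_gap: -0.0002
```

>>> arm_command(targets="-0.001 0 -0.002 0 0 0;-0.004 0 -0.004 0 0 0;-0.008 0 -0.008 0 0 0;-0.008 0 -0.008 0 0 0;-0.008 -0.01 -0.008 0 0 0;-0.008 -0.03 -0.008 0 0 0;-0.008 -0.06 -0.008 0 0 0;-0.008 -0.09 -0.02 0 0 0;-0.008 -0.12 -0.04 0 0 0;-0.008 -0.15 -0.06 0 0 0;-0.008 -0.15 -0.06 0 0 0;-0.008 -0.15 -0.06 0 0 0")

```text
time_s: 14.67
tool_pos: [0.5721, 0.0649, 0.1948]
orientation: [-1.564, -0.166, 0.157]
force: [-0.4, 0.1, -0.6]
finger_gap: -0.0
```

```bash
python3 look.py w16.png; python3 - <<'E'
from mv import *
K,T=load('w16.png')
q=proj
d=np.load('pics/w16.png.npz')['p']
c=w2j(ray2z(K,T,[(326,238)],.02,True)[0]);print(c)
s=d[150:350,190:450]
cv2.imwrite('pics/w16c.png',cv2.cvtColor(cv2.resize(s,None,fx=3,fy=3,interpolation=2),4))
E
```

```text
[0.57071152 0.06530938 0.1928661 ] [ 0.50171745  0.4042819  -1.40733777] [0.05794206 0.08320839]
[0.06064978 0.06761954]
```

View pics/w16.png

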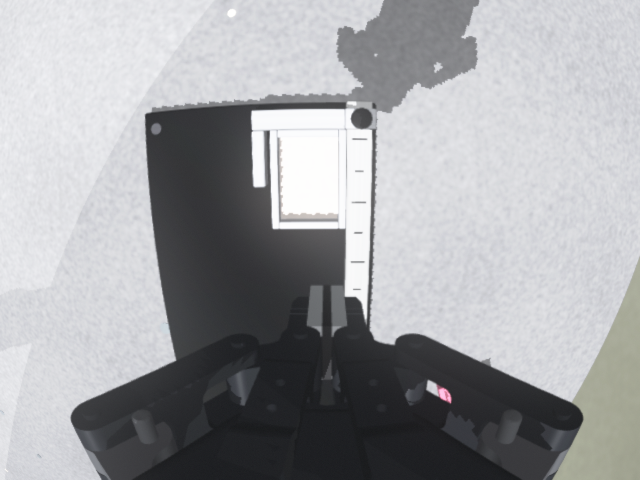

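View pics/w16c.png

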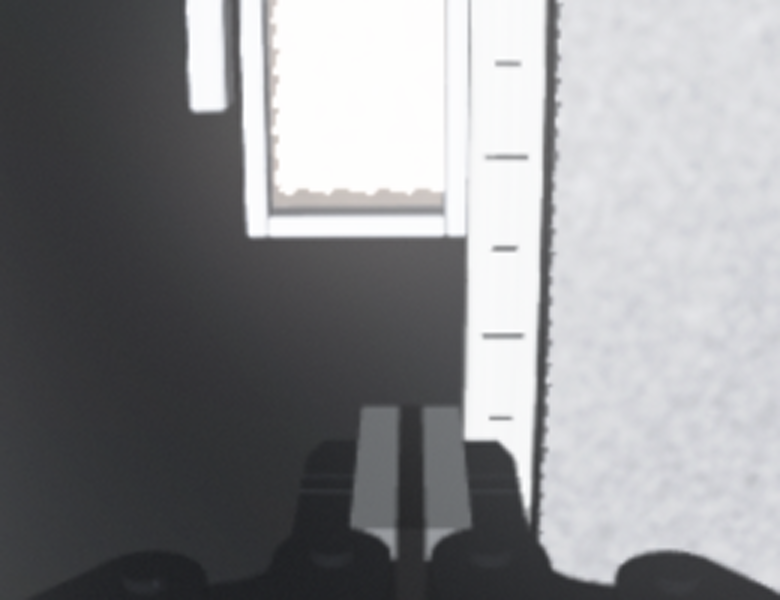

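```bash
python3 - <<'E'
from mv import *
d=snap('wrist','w17.png');K,T=load('w17.png')
s=d['pixels'][95:240,240:390]
cv2.imwrite('pics/w17c.png',cv2.cvtColor(cv2.resize(s,None,fx=4,fy=4,interpolation=2),4))
print(monitor.read_state()['joint_velocities'].round(3))
s=snap('scene','sc17.png')['pixels'][200:290,340:440]
cv2.imwrite('pics/sc17c.png',cv2.cvtColor(cv2.resize(s,None,fx=6,fy=6,interpolation=2),4))
E
```

```text
[ 0.009  0.018 -0.022 -0.001 -0.002 -0.002]
```

View pics/w17c.png

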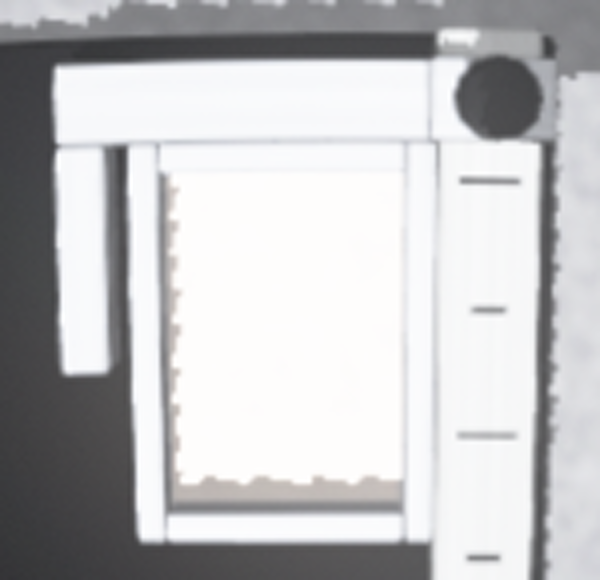

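View pics/sc17c.png

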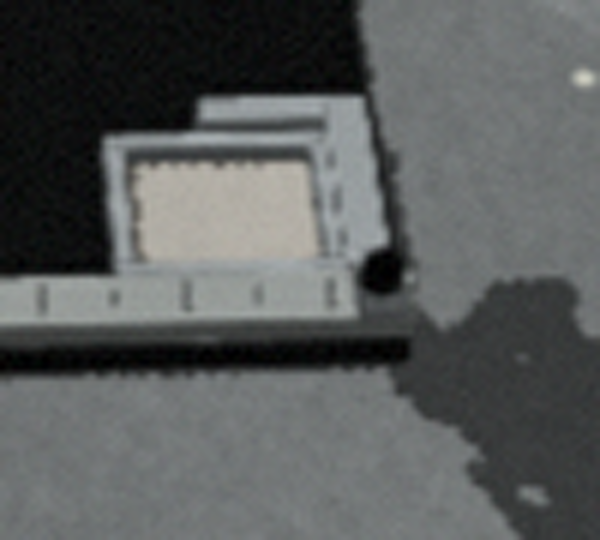

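```bash
python3 - <<'E'
from mv import *
K,T=load('w17.png')
g=lambda u,v,z:w2j(ray2z(K,T,[((u+.5)/4-.5+240,(v+.5)/4-.5+95)],z,True)[0])
print(g(138,542,.024),g(430,542,.024),g(300,143,.026),g(300,145,.024),g(112,372,.026))
order.sign_off()
E
```

```text
[0.01672171 0.07663752] [0.07569922 0.07676374] [0.04976143 0.15594956] [0.04970563 0.15557293] [0.01283964 0.11167673]
the job is handed in; nothing more can be done
```

The tray is home in the corner pocket, flush against both the rail and the end stop, and I handed the job in at about 15 s of the 38 s allowed. No verdict was reported.

**What I did:** With closed fingertips inside the recess, I pushed the rail-side rim until the tray lay flush on the rail. That was about 240 mm short of home, held with 5 to 7 N. I then slid the tray along the rail with light side pressure and pressed it against the stop to about 12 N, where it stopped moving. Finally I backed off and lifted clear.

**Last checks (wrist and scene pictures after release):**
- There is no visible gap at the rail or at the stop.
- Measured in the jig frame, the tray's rail-side edge is at x = 75.7 mm, and the rail face is at 75 mm.
- The tray spans y = 76.7 mm to the stop face at about 155.8 mm, which is 79 mm against the true 80 mm. That difference is within calibration error.
- The tray's near edge shows a turn of about 0.002 rad.
- The arm came nowhere near the cup, jar or spray can. I did not measure their positions again at the end.

**One thing disagreed:** Early in the first push the vertical force rose to about 10 N, so the fingers were pressing down on the tray. I raised the tool about 2 to 3 mm and the force fell to near zero. The pictures showed the tray lying flat. It touched about 4 to 5 N again when the tray first met the rail, then dropped away.

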